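# Fetch a pigment pot from under the kiln shelf with a reacher

## Robot

A 6-joint arm with a two-finger parallel gripper is mounted at the origin on a cart in front of the work surface, level with it; the furniture and walls round the work are solid. World frame = base frame: x ahead of the robot, y to its left, z up, the work surface at z = 0. Lengths are in mm, angles in degrees, forces in N, time in s.
With the tool pointing down it reaches from about 300 to 850 mm from the base axis. Payload 4.2 kg.
Tool frame: the origin (TCP) lies at the very end of the fingers, on their centre line; the grasp point (between the pads) lies 19 mm behind it; x points along the fingers, y is the direction in which the jaws open and shut, and the axes are right-handed (so a half turn about x gives the same grasp; the last joint's range is limited). The gripper opens to 91 mm and grips with 3 to 60 N. Pads are 32 mm wide; open, the fingers measure 118 mm over their backs; the gripper's body (76 mm by 178 mm) begins 60 mm behind the grasp point.
Start: joints at [67.609, 18.312, 89.639, -0, 72.044, -1.146], TCP at [208.361, 535.937, 213.976] pointing down, gripper open.
Joint ranges: [-177.97, 177.97], [-48.28, 115.42], [12.27, 149.76], [-77.06, 257.06], [2.81, 150.46], [-146.56, 146.56]. Speed limits (degrees/s): [147.25, 147.25, 180, 180, 180, 180].

## Interface

Orientations are given as [roll, pitch, yaw] about the fixed x, y, z axes, in that order (R = Rz(yaw) Ry(pitch) Rx(roll)).
In Python, from workcell import sensors, grab_frame, job_done, finder gives the robot as it stands.
- The arm moves only by the tool play_rows, never from a script. Its argument "motion" is a list of rows, each a list of 5 numbers: the shift along the world's x, y, z in m, then the turn about the world's z in rad, then the opening, from 0 (shut) to 1 (fully open). In form: [[tx, ty, tz, roll, fingers], ...]. A call has exactly 8 rows; each row is the pose to reach, as a shift and turn from the pose commanded when the call began; what a row does not reach only later rows make up. A row lasts 1/12 s, in which the tool goes at most 41.7 mm and 7.16 degrees, less where a joint would pass 70% of its speed; a pose out of reach is approached as far as the arm can. A call with a gripper value outside its range is refused whole. The fingers move at their own pace and stop on an object; "squeeze" is the grip in N (left out, the last holds). Time passes only in rows, so rows that repeat a pose let the fingers close, or fill a call up. It gives the time, the measured TCP pose, the force and the opening at its end, in the units of the state.
- sensors.state(): the state, without advancing time (a new reading comes with each control period).
- grab_frame(name): name is "scene" or "top" or "wrist"; returns a dict with "img" (480x640x3 uint8, blue, green, red), "fx", "fy", "cx", "cy" (pixels), "rvec" (rotation vector, rad) and "tvec" (3), from world to camera coordinates, as OpenCV has them; the wrist camera has in their place "tool_from_camera" (4x4, takes a point from camera to tool coordinates, whose origin is the TCP and whose axes are the tool frame's). Camera axes: x right, y down, z forward; pixel columns grow to the right and rows downward; lengths in mm; the calibration is good to about 2 mm. A picture is of the moment at which its call begins: read the wrist's pose just before it. There is no depth.
- job_done(): hands the job in, once; it reports no verdict.
Trained networks look in a picture, given as the dict that the camera call returned (one of the last four; its "shot" number tells which), for a name from the list of things; names that differ only in an ending like _2 or _b are one class to them, and where a whole thing is asked for, a point or a joint stands for the part that bears it (a point fixed in the world has none). Each returns a list of dicts, best first, with "conf" (0 to 1); they miss things now and then, are a little off and sometimes report something else, mostly with a low value. They report only what shows in the picture. A call takes as long as a camera call.
- finder.spot_in(picture, label): "point" ([column, row] in pixels, amid what is visible of it).
- finder.spot_point(picture, label): "point" ([column, row] in pixels: a listed point, or the origin of a listed thing).
The state is a dict: "time_s": time; "qpos": joint angles; "qvel": joint speeds; "effort": joint torques, N m; "ee_pos": TCP position; "ee_rot": TCP orientation; "force": force on the tool from outside, world axes, zero at the start; "torque": the same for the moment, N m; "gripper_width": finger opening in mm.
Only numpy, scipy, OpenCV 4.12 (cv2) and the standard library are available. Lean on these libraries where they do the work, as an engineer would, in place of code of your own. Each camera call takes 0.05 s, during which the arm holds its last target.

## Task

The little pigment pot has been pushed too far under the low kiln shelf for a hand. Take the reacher by its handle, slide its open jaws round the pot and squeeze the trigger just hard enough to hold it - it is thin glass, do not crush it or touch it with the gripper - and draw it out standing, well clear in front of the shelf. Then let go, leaving the reacher flat on the table and also out from under the shelf; do not bump the shelf hard or shift the other pot.

Things in the scene. Friction and masses are not known exactly. Their poses are not given: they have to be found in the camera images.
- kiln_shelf: Fixed pale slab 180 (x) x 250 (y) x 16 mm on four 24 mm props (at x +-72, y +-108); underside 65, top 81 above the table; things on it reach up to 130. Origin on the table under its centre. x axis points INTO the gap: open front edge at x = -90, a brick strip closes the back from x = +66.
- pot_mid (a point): Middle (23 mm above its base) of the loose round pigment pot to fetch: upright, thin glass, 36 mm diameter, 46 tall with black screw cap, 0.18 kg; it stands on the table under the shelf, its axis 45 to 80 mm behind the front edge and within 30 of the shelf's middle line. It cracks when a jaw presses it with 6 N; about 2 N holds it for dragging.
- pot: The same pot; origin at the centre of its underside.
- reacher_grip (a point): Middle of the reacher's handle, 45 mm above the table. x runs along the shaft to the jaws, y from fixed plate to trigger plate, z up. The handle is two upright plates, 56 long (x), 12 thick, tops at 67: black fixed plate, outer face y = -32; grey trigger plate, outer face y = +32 when free (64 wide). Take it from above across both; below 12 mm is the foot.
- reacher: The whole reacher, 0.2 kg, lying on the table; it is slid, not lifted. Origin under the handle's middle, axes as reacher_grip. A parallel gripper that squeezes the trigger by d shifts the reacher d/2 to its +y, so both jaws close in.
- trigger (a joint): Trigger travel, m: 0 free, 0.030 fully squeezed. Its spring pushes back 4 N at 0 plus 0.15 N per mm. It moves the driven jaw inward 1 mm per mm. The driven pad is sprung (1.5 N per mm, 10 mm give): once the pot is between both pads each further mm adds 1.5 N on the pot and 1.65 N at the handle; full squeeze cracks it. Friction adds a slow drift.
- reacher_mouth (a point): Point midway along the jaw pads on the shaft's line, 205 mm along x from the handle's middle, 22 above the table; axes as reacher_grip. Pads: x 182 to 232, 22 high. Driven pad's inner face y = +30 when free. Other pad's face y = -30 plus a thumbscrew setting of 0 to 12, not measured, so the travel that grips the pot is unknown and the pot best enters at y = +6. Jaws reach out to y +-53.
- reacher_tip (a point): Point on the shaft's line at the front end of the jaws, 230 mm along x from the handle's middle; the crosshead behind the pads starts at x = 165.
- other_pot: Another pigment pot, 41 mm diameter, 50 tall, loose on the table beyond the work; leave it alone. Origin at the centre of its underside.

How it is judged:
By the outcome, as a careful person would: the job done as asked, in the order asked, and still so for the second after the job is handed in, with the robot touching nothing.
It also fails if it takes over 58 s, if anything falls off the work surface, if the arm or the gripper's body presses on something with over 40 N, if the wrist force passes 120 N, or if a joint passes its speed limit or range.

## Working session

There is one attempt and no reset: what is moved stays moved. The work goes in short steps, Python scripts to look and compute and a tool call to move; the robot and the scene stay as the last step left them, time stands still between calls to the robot, and variables do not carry over. Pictures are saved under pics/ and viewed, and the job is handed in when it is done.

Besides the shell and the picture viewer there is one more tool, called after ">>>" by a JSON object that holds its "name" and its "arguments", one argument or row to a line. play_rows: Moves the arm, as the interface text tells. Its arguments: {"type":"object","properties":{"motion":{"type":"array","items":{"type":"array","items":{"type":"number"}}},"squeeze":{"type":"number"}},"required":["motion"]}

```bash
ls; mkdir -p pics; cat > h.py <<'E'
import numpy as np, cv2
from workcell import sensors, grab_frame, job_done, finder
def cam(p):
    R=cv2.Rodrigues(np.array(p["rvec"],float))[0]; t=np.array(p["tvec"],float).ravel()
    return R,t
def ray(p,uv):
    R,t=cam(p); d=np.array([(uv[0]-p["cx"])/p["fx"],(uv[1]-p["cy"])/p["fy"],1.])
    return -R.T@t, R.T@d
def at_z(p,uv,z):
    o,d=ray(p,uv); return o+d*(z-o[2])/d[2]
def proj(p,X):
    R,t=cam(p); c=R@np.array(X,float)+t
    return np.array([p["fx"]*c[0]/c[2]+p["cx"],p["fy"]*c[1]/c[2]+p["cy"]])
def tri(rays):
    A=np.zeros((3,3));b=np.zeros(3)
    for o,d in rays:
        d=d/np.linalg.norm(d);P=np.eye(3)-np.outer(d,d);A+=P;b+=P@o
    X=np.linalg.solve(A,b)
    res=[np.linalg.norm((np.eye(3)-np.outer(d,d)/(d@d))@(X-o)) for o,d in rays]
    return X,res
E
python3 - <<'E'
from h import *
s=sensors.state();print(s)
P={n:grab_frame(n) for n in("scene","top")}
for n,p in P.items():
    cv2.imwrite(f"pics/{n}0.png",p["img"])
    print(n,p["fx"],p["fy"],p["cx"],p["cy"],p["rvec"],p["tvec"], "pos",ray(p,(0,0))[0])
    for l in("kiln_shelf","pot_mid","pot","reacher_grip","reacher","reacher_mouth","reacher_tip","other_pot","trigger"):
        for f in(finder.spot_in,finder.spot_point):
            try:
                r=f(p,l); print(n,f.__name__,l,[(np.round(q["point"],1).tolist(),round(q["conf"],2)) for q in r[:3]])
            except Exception as e: print(n,l,f.__name__,e)
E
```

```text
pics
{'time_s': 0.0, 'qpos': array([ 6.76082407e+01,  1.83524177e+01,  8.97078641e+01, -2.26657587e-03,
        7.20412991e+01, -1.14696648e+00]), 'qvel': array([0.08131526, 0.06736937, 0.03902512, 0.0055359 , 0.09344553,
       0.0206657 ]), 'effort': array([-1.62326472e-05, -4.12458229e+01, -2.31975871e+01,  7.28527992e-02,
        4.57566103e-02, -1.32653604e-04]), 'ee_pos': array([208.18232362, 535.44997075, 213.10259762]), 'ee_rot': array([ -89.93169461,   89.89839623, -111.17578665]), 'force': array([-0.25939787, -0.56544414,  0.40821397]), 'torque': array([-0.0281138 , -0.01426199, -0.01204137]), 'gripper_width': 91.16621166697723}
scene 514.960976268082 514.960976268082 319.80520487092616 240.47735743760012 [ 2.0256856  -0.61330123  0.38165875] [-590.63914651  197.43964649  910.2795296 ] pos [  87.59550583 -895.8864456   637.30710128]
scene call kiln_shelf [([218.8, 215.0], 0.87)]
scene call kiln_shelf [([231.6, 236.6], 0.85)]
scene call pot_mid [([238.6, 236.5], 0.78), ([319.2, 299.2], 0.18)]
scene call pot_mid [([238.0, 232.1], 0.68)]
scene call pot [([239.3, 240.3], 0.77)]
[... 953 characters left out ...]
25.5, 284.5], 0.94)]
top call pot_mid []
top call pot_mid [([223.9, 283.9], 0.69)]
top call pot []
top call pot []
top call reacher_grip [([379.0, 282.6], 0.63)]
top call reacher_grip [([407.1, 270.7], 0.56)]
top call reacher [([381.9, 282.6], 0.67)]
top call reacher [([406.5, 273.9], 0.81)]
top call reacher_mouth [([386.4, 282.7], 0.65)]
top call reacher_mouth [([315.8, 298.5], 0.9)]
top call reacher_tip [([378.1, 282.6], 0.67)]
top call reacher_tip [([308.3, 301.7], 0.82)]
top call other_pot []
top call other_pot [([298.7, 167.2], 0.8)]
top call trigger [([412.4, 285.4], 0.52)]
top trigger call it knows: kiln_shelf, other_pot, pot, pot_mid, reacher, reacher_grip, reacher_mouth, reacher_tip
```

View pics/scene0.png

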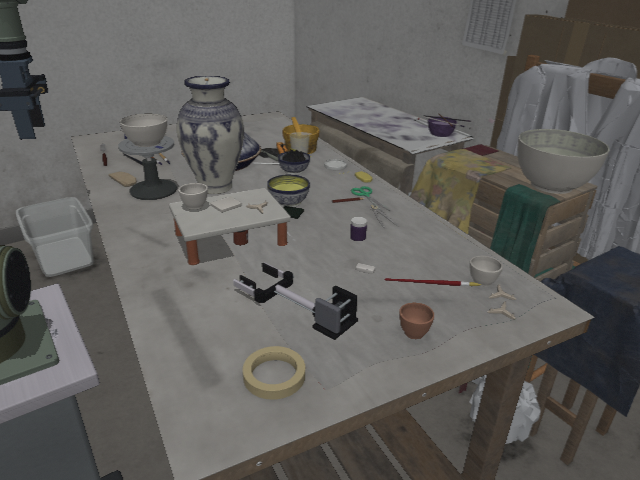

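View pics/top0.png

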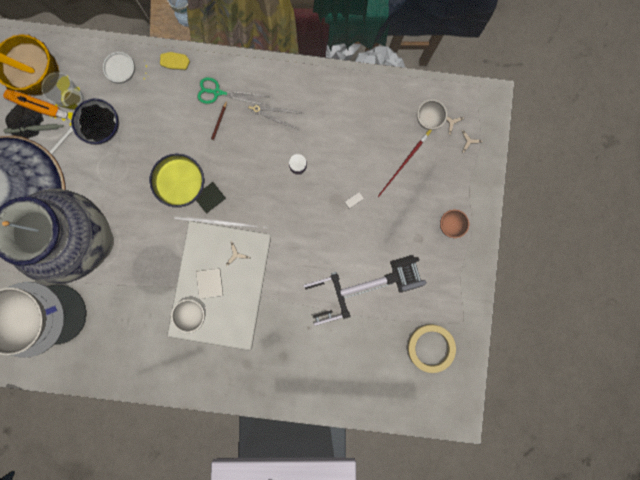

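```bash
python3 - <<'E'
from h import *
im=cv2.imread("pics/scene0.png")
cv2.imwrite("pics/c1.png",cv2.resize(im[180:340,160:370],None,fx=3.7,fy=3.7,interpolation=cv2.INTER_CUBIC))
p=grab_frame("scene");q=grab_frame("top")
im=q["img"]
cv2.imwrite("pics/c2.png",cv2.resize(im[210:360,160:440],None,fx=2.85,fy=2.85,interpolation=cv2.INTER_CUBIC))
print("shelf top",at_z(q,(225.5,284.5),0), [at_z(q,c,81).round() for c in((270,235),(250,348),(169,337),(188,222))])
for l,a,b in(("grip",(337.1,305.7),(407.1,270.7)),("reacher",(332.9,326.7),(406.5,273.9)),("mouth",(257.9,277.2),(315.8,298.5)),("tip",(252.2,269.4),(308.3,301.7)),("other",(360.2,233.4),(298.7,167.2)),("potmid",(238,232.1),(223.9,283.9))):
    X,r=tri([ray(p,a),ray(q,b)]);print(l,X.round(1),np.round(r,1))
print(at_z(p,(238,232.1),23),at_z(p,(238.6,236.5),23),at_z(p,(244.4,242.8),0))
w=grab_frame("wrist");cv2.imwrite("pics/w0.png",w["img"]);print(np.round(w["tool_from_camera"],3),w["fx"])
E
```

```text
shelf top [539.09636345 129.74453186   0.        ] [array([646.,  24.,  81.]), array([408.,  65.,  81.]), array([432., 235.,  81.]), array([674., 200.,  81.])]
grip [ 568.5 -273.8   43.1] [1.2 1.2]
reacher [ 5.596e+02 -2.787e+02 -3.000e-01] [3.3 3.3]
mouth [506.6 -73.2  16.6] [1.6 1.6]
tip [501.1 -57.   29.4] [0.7 0.7]
other [807.1 -37.3  17. ] [3.3 3.3]
potmid [548.3 126.3  21.2] [8.4 8.4]
[553.791815   118.35882738  23.        ] [545.21259204  97.97580053  23.        ] [560.20517288  99.54703524   0.        ]
[[-0.00000e+00 -2.67000e-01  9.64000e-01 -1.72149e+02]
 [ 1.00000e+00 -1.00000e-03  0.00000e+00  3.06000e-01]
 [ 0.00000e+00  9.64000e-01  2.67000e-01 -7.50250e+01]
 [ 0.00000e+00  0.00000e+00  0.00000e+00  1.00000e+00]] 395.4258174091729
```

View pics/c1.png

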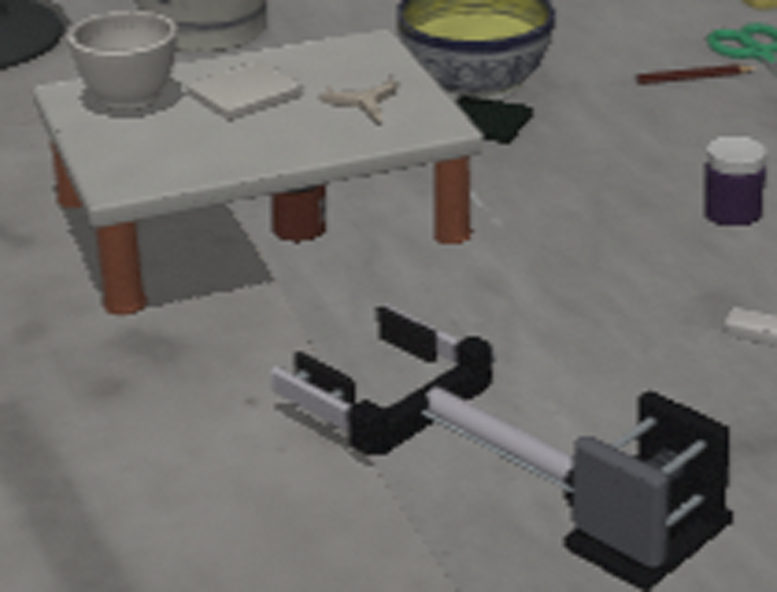

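View pics/c2.png

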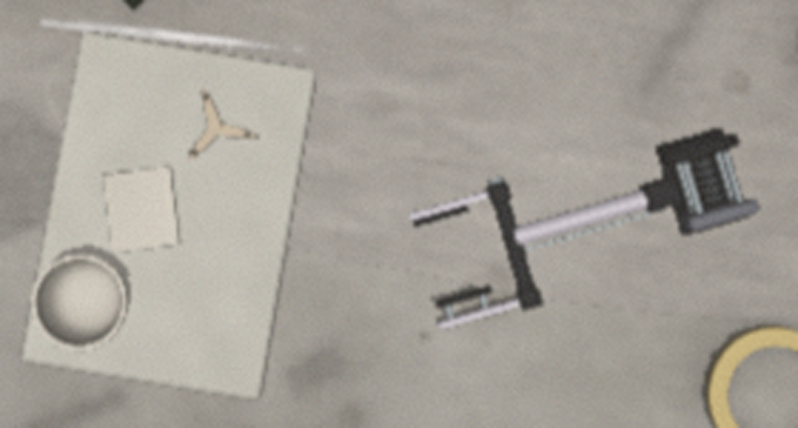

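View pics/w0.png

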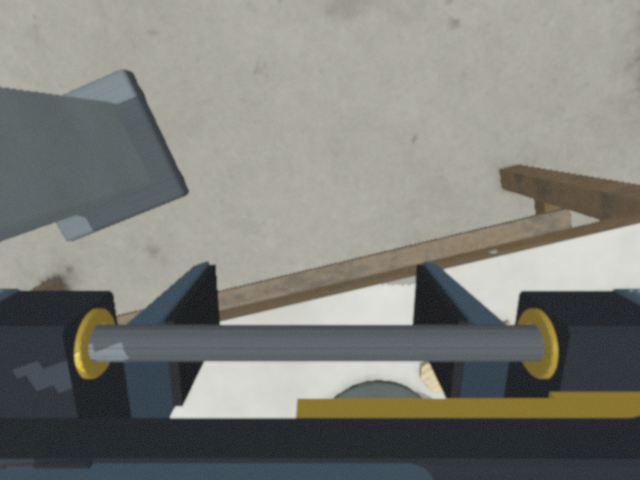

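```bash
python3 - <<'E'
from h import *
for n,b in(("scene",(165,185,120,90)),("top",(160,215,120,140))):
    im=cv2.imread(f"pics/{n}0.png");x,y,w,h=b
    s=6 if n=="scene" else 4
    c=cv2.resize(im[y:y+h,x:x+w],None,fx=s,fy=s,interpolation=cv2.INTER_CUBIC)
    for u in range(x,x+w,20): cv2.putText(c,str(u),((u-x)*s,10),0,.35,(0,0,255)); cv2.line(c,((u-x)*s,0),((u-x)*s,4),(0,0,255),1)
    for v in range(y,y+h,20): cv2.putText(c,str(v),(0,(v-y)*s+5),0,.35,(0,0,255))
    cv2.imwrite(f"pics/d_{n}.png",c)
x,y,w,h=300,250,130,80
im=cv2.imread("pics/top0.png");s=6
c=cv2.resize(im[y:y+h,x:x+w],None,fx=s,fy=s,interpolation=cv2.INTER_CUBIC)
for u in range(x,x+w,20): cv2.putText(c,str(u),((u-x)*s,10),0,.35,(0,0,255)); cv2.line(c,((u-x)*s,0),((u-x)*s,4),(0,0,255),1)
for v in range(y,y+h,20): cv2.putText(c,str(v),(0,(v-y)*s+5),0,.35,(0,0,255))
cv2.imwrite(f"pics/d_r.png",c)
E
```

```text
(no output)
```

View pics/d_scene.png

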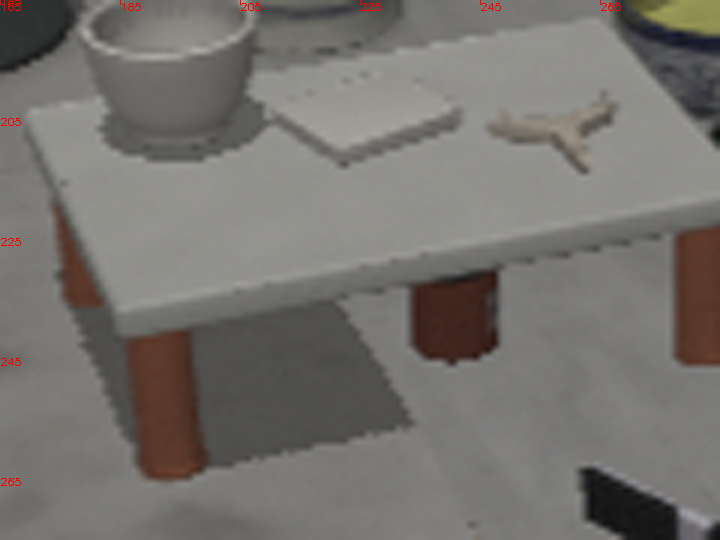

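View pics/d_top.png

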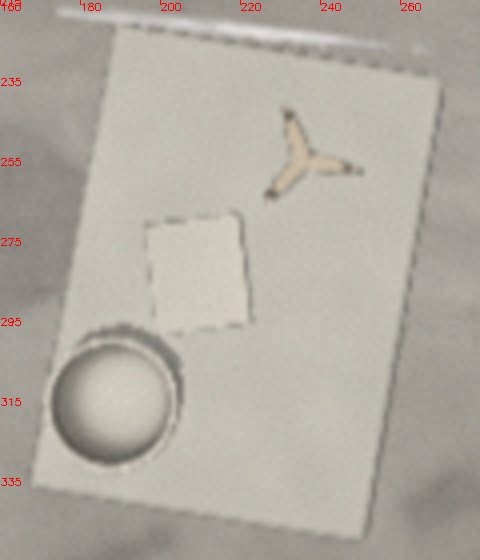

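View pics/d_r.png

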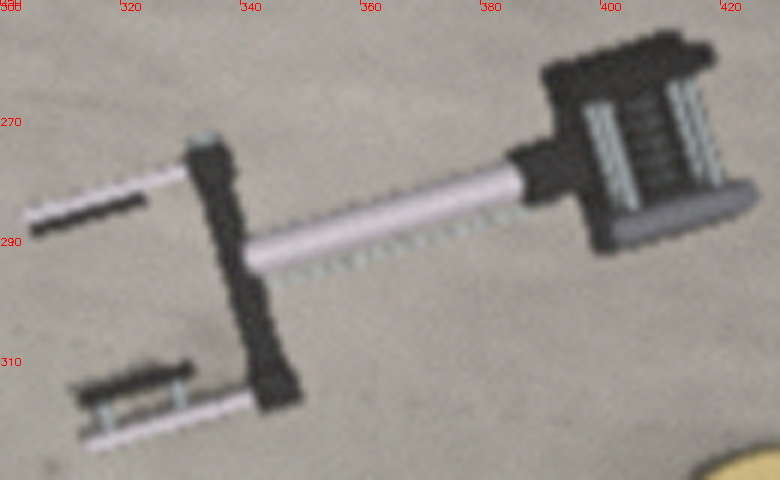

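```bash
cat > fit.py <<'E'
from h import *
from scipy.optimize import least_squares
p=grab_frame("scene");q=grab_frame("top")
S=lambda x,y:(165+(x+.5)/6-.5,185+(y+.5)/6-.5)
C=lambda x,y:(160+(x+.5)/3.7-.5,180+(y+.5)/3.7-.5)
T=lambda x,y:(160+(x+.5)/4-.5,215+(y+.5)/4-.5)
U=lambda x,y:(300+(x+.5)/6-.5,250+(y+.5)/6-.5)
def tf(v,X):
    c,s=np.cos(v[2]),np.sin(v[2]); return np.array([v[0]+c*X[0]-s*X[1],v[1]+s*X[0]+c*X[1],X[2]])
# shelf local corners: front-left(y+), ... x into gap; y axis left of x => world -x
obs=[(q,T(115,27),(90,-125,81)),(q,T(442,77),(-90,-125,81)),(q,T(363,538),(-90,125,81)),(q,T(33,485),(90,125,81)),
(p,S(118,316),(-90,125,81)),(p,S(26,112),(90,125,81)),(p,C(390,32),(90,-125,81)),(p,C(482,132),(-90,-125,81))]
def shelf(o):
    f=lambda v:np.concatenate([proj(c,tf(v,X))-uv for c,uv,X in o])
    return least_squares(f,[540,130,1.42]),f
for nm,o in(("top",obs[:4]),("scene",obs[4:]),("both",obs)):
    r,f=shelf(o);v=r.x;print(nm,v[:2].round(1),np.degrees(v[2]).round(2),np.abs(r.fun).max().round(2))
V=v
# pot
def potres(w,c=p):
    a=np.linspace(0,2*np.pi,120)
    ci=np.array([proj(c,(w[0]+18*np.cos(t),w[1]+18*np.sin(t),0)) for t in a])
    return np.array([(ci[:,0].min()+ci[:,0].max())/2-(S(412,0)[0]+S(497,0)[0])/2, ci[:,1].max()-S(0,362)[1]])
r=least_squares(potres,[550,105]);P=r.x
a=np.linspace(0,6.28,60);ci=np.array([proj(p,(P[0]+18*np.cos(t),P[1]+18*np.sin(t),0)) for t in a])
print("pot",P,"width px",np.ptp(ci[:,0]),"obs",85/6)
def loc(v,X):
    d=np.array(X[:2])-v[:2];c,s=np.cos(v[2]),np.sin(v[2]);return np.array([c*d[0]+s*d[1],-s*d[0]+c*d[1]])
print("pot in shelf",loc(V,P))
# reacher
A,B=at_z(q,U(265,255),22),at_z(q,U(515,185),22);print("shaft",A,B,np.degrees(np.arctan2(*(A-B)[[1,0]])))
for n,a,b in(("fix",(35,238),(147,203)),("drv",(72,388),(190,360))):
    a,b=at_z(q,U(*a),33),at_z(q,U(*b),33);print(n,a,b,np.degrees(np.arctan2(*(a-b)[[1,0]])))
yaw=np.arctan2(*(A-B)[[1,0]])
G=np.array([568.5,-273.8])
for n,x,z in(("A",A,0),("B",B,0),("fixtip",at_z(q,U(35,238),33),0),("fixend",at_z(q,U(147,203),33),0),("drvtip",at_z(q,U(72,388),33),0),("drvend",at_z(q,U(190,360),33),0),("xhead fix end",at_z(q,U(205,135),30),0),("xhead drv end",at_z(q,U(280,412),30),0)):
    print(n,loc(np.array([*G,yaw]),x).round(1))
# plates, z=67 : fixed outer corner left/right, trig outer
for n,x,z in(("fix outer L",(548,65),67),("fix outer R",(685,33),67),("trig outL",(612,245),67),("trig outR",(755,205),67)):
    print(n,loc(np.array([*G,yaw]),at_z(q,U(*x),z)).round(1))
print("tape",at_z(q,(431,348),10),at_z(q,(408,348),10),"bowl",at_z(q,(454,223),40),"tableedge",at_z(q,(490,330),0),"other",at_z(q,(298,163),50), "nearedge",at_z(q,(300,422),0))
E
python3 fit.py
```

```text
top [540.9 131.1] 80.86 1.64
scene [540.1 134.5] 80.59 1.04
both [540.2 131.9] 80.78 1.71
pot [555.3985789  111.81431642] width px 14.784797189185497 obs 14.166666666666666
pot in shelf [-17.34201592 -18.22630949]
shaft [ 522.33161294 -136.12042749   22.        ] [ 548.00855168 -229.30795151   22.        ] 105.40503932912637
fix [529.08818228 -50.90839414  33.        ] [541.80699913 -92.09900352  33.        ] 107.15961709782944
drv [474.49033649 -64.47227878  33.        ] [ 484.54130408 -107.72723254   33.        ] 103.08143234797915
A [145.    7.9]
B [48.3  7.9]
fixtip [225.4 -21.2]
fixend [182.3 -22.5]
drvtip [226.8  35. ]
drvend [182.4  36.8]
xhead fix end [154.8 -40.8]
xhead drv end [155.6  64.1]
fix outer L [ 30.6 -32.4]
fix outer R [-20.2 -30.3]
trig outL [26.4 35.5]
trig outR [-27.2  35.6]
tape [ 397.51788856 -331.14836039   10.        ] [ 397.69577275 -279.66748968   10.        ] bowl [ 675.03685459 -381.12213087   40.        ] tableedge [ 435.80346647 -467.75296059    0.        ] other [807.64489087 -34.46279801  50.        ] nearedge [235.53168567 -38.82949899   0.        ]
```

```bash
cat > fit2.py <<'E'
import io,contextlib
with contextlib.redirect_stdout(io.StringIO()):
    from fit import *
Z=lambda x,y,z:at_z(q,U(x,y),z)[:2]
def f(v):
    L=lambda X:loc(v,X)
    r=[L(A)[1],L(B)[1],(L(Z(205,135,30))[1]+53),(L(Z(280,412,30))[1]-53)]
    r+=[L(Z(548,65,67))[1]+32,L(Z(685,33,67))[1]+32,L(Z(612,245,67))[1]-32,L(Z(755,205,67))[1]-32]
    r+=[(L(Z(548,65,67))[0]-28),(L(Z(685,33,67))[0]+28),(L(Z(612,245,67))[0]-28),(L(Z(755,205,67))[0]+28)]
    r+=[L(Z(72,388,33))[1]-30,L(Z(190,360,33))[1]-30,L(Z(72,388,33))[0]-232,L(Z(35,238,33))[0]-232]
    r+=[L(Z(35,238,33))[1]+30-v[3],L(Z(147,203,33))[1]+30-v[3]]
    r+=list(L((568.5,-273.8))) +[L((506.6,-73.2))[0]-205,L((506.6,-73.2))[1],L((501.1,-57))[0]-230,L((501.1,-57))[1]]
    return r
r=least_squares(f,[568,-274,1.87,5],loss="soft_l1",f_scale=2)
print(r.x[:2],np.degrees(r.x[2]),"s",r.x[3]);print(np.round(f(r.x),1))
print(np.sqrt(np.diag(np.linalg.inv(r.jac.T@r.jac))))
E
python3 fit2.py
```

```text
[ 565.77537517 -274.53367634] 106.77310361972926 s 0.4466189267593895
[ 1.7  4.   5.7  4.6 -4.  -0.6  0.1  1.4  1.8  6.9 -0.9  1.6 -3.2 -0.4
 -4.5 -7.3  0.1 -0.1 -0.1 -2.8  4.8 -1.4 -3.1 -0.9]
[0.5770094  0.58509899 0.00404336 0.92122064]
```

```bash
python3 - <<'E'
from h import *
from scipy.spatial.transform import Rotation as Ro
s=sensors.state();R=Ro.from_euler("xyz",s["ee_rot"],degrees=True).as_matrix()
print(s["time_s"]);print(R.round(3)); print("tool y az",np.degrees(np.arctan2(R[1,1],R[0,1])))
q=grab_frame("top")
for z in(0,150,300):print(z,at_z(q,(25,230),z),at_z(q,(65,240),z),at_z(q,(20,320),z))
E
```

```text
2.15
[[ 0.     0.362  0.932]
 [ 0.     0.932 -0.362]
 [-1.     0.     0.   ]]
tool y az 68.75476939594466
0 [662.63897548 584.24622169   0.        ] [639.91729674 493.45042434   0.        ] [461.0139425  586.85016672   0.        ]
150 [651.57853716 509.89959994 150.        ] [631.48744712 429.61563147 150.        ] [473.29652121 512.2020748  150.        ]
300 [640.51809883 435.55297819 300.        ] [623.05759749 365.78083859 300.        ] [485.57909991 437.55398288 300.        ]
```

>>> {"name": "play_rows", "arguments": {
  "motion": [
    [0.01,-0.025,0.006,-0.03,1],
    [0.024,-0.058,0.012,-0.07,1],
    [0.04,-0.092,0.018,-0.11,1],
    [0.055,-0.126,0.02,-0.15,1],
    [0.07,-0.16,0.02,-0.19,1],
    [0.086,-0.194,0.02,-0.23,1],
    [0.101,-0.228,0.02,-0.27,1],
    [0.116,-0.262,0.02,-0.31,1]
  ]
}}

```text
time_s: 2.87
ee_pos: [324.7, 272.3, 234.2]
ee_rot: [70.6, 90.0, 31.5]
force: [0.2, 0.4, 0.6]
gripper_width: 91.0
```

>>> {"name": "play_rows", "arguments": {
  "motion": [
    [0.015,-0.035,0,-0.04,1],
    [0.03,-0.07,0,-0.08,1],
    [0.045,-0.105,0,-0.12,1],
    [0.06,-0.14,0,-0.16,1],
    [0.075,-0.175,0,-0.2,1],
    [0.09,-0.21,0,-0.24,1],
    [0.105,-0.245,0,-0.28,1],
    [0.12,-0.28,0,-0.32,1]
  ]
}}

```text
time_s: 3.53
ee_pos: [444.7, -8.0, 234.3]
ee_rot: [68.6, 89.9, 11.1]
force: [0.8, 0.5, -0.3]
gripper_width: 91.1
```

>>> {"name": "play_rows", "arguments": {
  "motion": [
    [0.015,-0.034,-0.005,-0.035,1],
    [0.03,-0.068,-0.015,-0.07,1],
    [0.045,-0.102,-0.025,-0.105,1],
    [0.06,-0.136,-0.035,-0.14,1],
    [0.075,-0.17,-0.045,-0.175,1],
    [0.09,-0.204,-0.055,-0.21,1],
    [0.107,-0.24,-0.065,-0.245,1],
    [0.122,-0.268,-0.074,-0.277,1]
  ]
}}

```text
time_s: 4.2
ee_pos: [566.9, -276.9, 159.2]
ee_rot: [2.2, 90.0, -71.2]
force: [-0.2, 0.6, -0.4]
gripper_width: 91.2
```

```bash
cat >> h.py <<'E'
from scipy.spatial.transform import Rotation as Ro
def tool():
    s=sensors.state();M=np.eye(4);M[:3,:3]=Ro.from_euler("xyz",s["ee_rot"],degrees=True).as_matrix();M[:3,3]=s["ee_pos"];return M,s
def wrist():
    M,s=tool();w=grab_frame("wrist");W=M@np.array(w["tool_from_camera"]);Wi=np.linalg.inv(W)
    w["rvec"]=cv2.Rodrigues(Wi[:3,:3])[0];w["tvec"]=Wi[:3,3];return w,s
E
python3 - <<'E'
from h import *
w,s=wrist();cv2.imwrite("pics/w1.png",w["img"]);p=grab_frame("top");cv2.imwrite("pics/t1.png",p["img"])
M,_=tool();print(np.degrees(np.arctan2(M[1,1],M[0,1])),s["ee_pos"])
for l in("reacher_grip","reacher","reacher_mouth"):
    r=finder.spot_point(w,l)
    for k in r[:2]: print(l,k["point"],k["conf"],at_z(w,k["point"],{"reacher_grip":45,"reacher":0,"reacher_mouth":22}[l]))
# predicted plates corners
v=(565.8,-274.5,np.radians(106.8))
for X in((28,-32,67),(-28,-32,67),(28,32,67),(-28,32,67)):
    c,q=np.cos(v[2]),np.sin(v[2]);W=(v[0]+c*X[0]-q*X[1],v[1]+q*X[0]+c*X[1],X[2]);print(X,proj(w,W).round())
E
```

```text
16.558934701112832 [ 566.91917909 -276.87154411  159.15725892]
reacher_grip [310.7, 228.7] 0.84 [ 562.45705851 -273.9713846    45.        ]
reacher [308.4, 223.3] 0.68 [ 561.87732735 -280.84603285    0.        ]
reacher [307.2, 227.7] 0.43 [ 561.97932239 -284.8793598     0.        ]
(28, -32, 67) [362. 198.]
(-28, -32, 67) [360. 276.]
(28, 32, 67) [267. 199.]
(-28, 32, 67) [270. 276.]
```

View pics/w1.png

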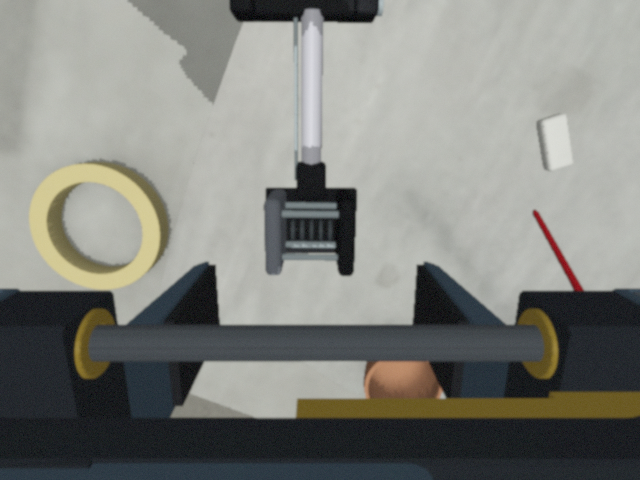

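```bash
python3 - <<'E'
from h import *
w,s=wrist();im=w["img"]
c=cv2.resize(im[0:290,220:410],None,fx=2.9*1.4/1.4,fy=2.9*1.4/1.4)[:600] ;c=cv2.resize(im[0:290,220:410],None,fx=2,fy=2);cv2.imwrite("pics/w1c.png",c)
a,b=at_z(w,(312.5,15),22),at_z(w,(312,155),22);print(a,b,np.degrees(np.arctan2(a[1]-b[1],a[0]-b[0])))
# plate-top corners measured
for n,u in(("trigOut far",(265,192)),("trigOut near",(265.5,272)),("fixOut far",(357,190)),("fixOut near",(354,273))):print(n,at_z(w,u,67).round(1))
E
```

```text
[ 519.7960826  -127.38121792   22.        ] [ 547.06631651 -219.97996817   22.        ] 106.40964543308604
trigOut far [ 523.4 -249.8   67. ]
trigOut near [ 538.3 -305.    67. ]
fixOut far [ 582.2 -230.7   67. ]
fixOut near [ 598.9 -287.6   67. ]
```

View pics/w1c.png

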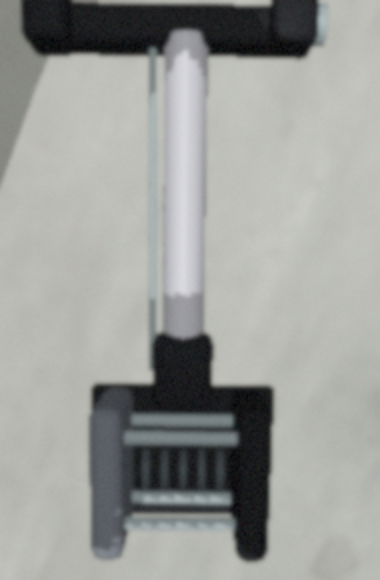

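>>> {"name": "play_rows", "arguments": {
  "motion": [
    [-0.001,0.001,-0.015,0,1],
    [-0.002,0.002,-0.03,0,1],
    [-0.003,0.003,-0.045,0,1],
    [-0.004,0.004,-0.055,0,1],
    [-0.004,0.004,-0.065,0,1],
    [-0.004,0.004,-0.07,0,1],
    [-0.004,0.004,-0.07,0,1],
    [-0.004,0.004,-0.07,0,1]
  ]
}}

```text
time_s: 5.17
ee_pos: [562.7, -270.0, 90.4]
ee_rot: [53.3, 90.0, -19.8]
force: [0.4, -0.1, -0.3]
gripper_width: 90.9
```

```bash
python3 - <<'E'
from h import *
w,s=wrist();cv2.imwrite("pics/w2.png",w["img"][:, :])
M,_=tool();print(np.degrees(np.arctan2(M[1,1],M[0,1])),s["ee_pos"],s["force"],s["time_s"])
E
```

```text
16.79976606196651 [ 562.66470059 -269.99539579   90.37743851] [ 0.42779208 -0.07542336 -0.29655304] 5.1667
```

View pics/w2.png

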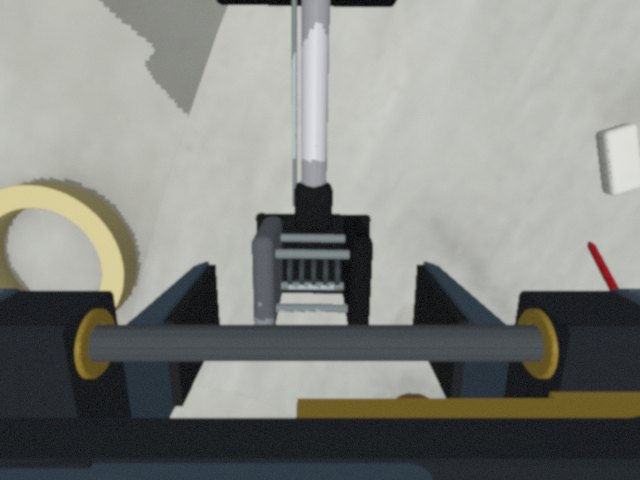

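>>> {"name": "play_rows", "arguments": {
  "motion": [
    [-0.001,-0.001,-0.012,0,1],
    [-0.002,-0.001,-0.024,0,1],
    [-0.002,-0.001,-0.036,0,1],
    [-0.002,-0.001,-0.046,0,1],
    [-0.002,-0.001,-0.056,0,1],
    [-0.002,-0.001,-0.062,0,1],
    [-0.002,-0.001,-0.065,0,1],
    [-0.002,-0.001,-0.065,0,1]
  ]
}}

```text
time_s: 5.88
ee_pos: [560.2, -271.0, 24.4]
ee_rot: [-138.2, 89.9, 148.6]
force: [-1.1, -0.7, -0.1]
gripper_width: 91.2
```

>>> {"name": "play_rows", "arguments": {
  "motion": [
    [0,0,0,0,0.9],
    [0,0,0,0,0.85],
    [0,0,0,0,0.8],
    [0,0,0,0,0.76],
    [0,0,0,0,0.72],
    [0,0,0,0,0.69],
    [0,0,0,0,0.69],
    [0,0,0,0,0.69]
  ],
  "squeeze": 3
}}

```text
time_s: 6.55
ee_pos: [560.6, -271.1, 25.2]
ee_rot: [61.6, 90.0, -11.6]
force: [0.9, -0.5, 1.8]
gripper_width: 64.4
```

>>> {"name": "play_rows", "arguments": {
  "motion": [
    [-0.002,0,0,-0.015,0.69],
    [-0.005,0,0,-0.04,0.69],
    [-0.009,0,0,-0.07,0.69],
    [-0.013,0,0,-0.1,0.69],
    [-0.018,0,0,-0.13,0.69],
    [-0.023,0,0,-0.165,0.69],
    [-0.028,0,0,-0.2,0.69],
    [-0.033,0,0,-0.235,0.69]
  ]
}}

```text
time_s: 7.22
ee_pos: [527.5, -271.4, 25.3]
ee_rot: [55.9, 89.9, -31.0]
force: [2.0, -0.5, 0.7]
gripper_width: 64.4
```

>>> {"name": "play_rows", "arguments": {
  "motion": [
    [-0.005,0,0,-0.035,0.69],
    [-0.01,0,0,-0.07,0.69],
    [-0.015,0,0,-0.105,0.69],
    [-0.02,0,0,-0.14,0.69],
    [-0.024,0,0,-0.17,0.69],
    [-0.028,0,0,-0.2,0.69],
    [-0.03,0,0,-0.215,0.69],
    [-0.031,0,0,-0.219,0.69]
  ]
}}

```text
time_s: 7.88
ee_pos: [496.5, -271.2, 25.3]
ee_rot: [81.7, 89.9, -17.6]
force: [2.4, -0.2, 1.2]
gripper_width: 64.1
```

```bash
cat > look.py <<'E'
from h import *
import sys
t=sys.argv[1]
M,s=tool();az=np.degrees(np.arctan2(M[1,1],M[0,1]))+90
print(s["time_s"],s["ee_pos"].round(1),"heading",az.round(2),"w",s["gripper_width"].round(2),s["force"].round(1))
p=grab_frame("scene");q=grab_frame("top")
cv2.imwrite(f"pics/{t}_s.png",cv2.resize(p["img"][180:340,160:370],None,fx=3.7,fy=3.7,interpolation=cv2.INTER_CUBIC))
cv2.imwrite(f"pics/{t}_t.png",cv2.resize(q["img"][210:360,240:440],None,fx=4,fy=4,interpolation=cv2.INTER_CUBIC))
for l in("reacher_mouth","reacher_tip"):
    a=finder.spot_point(p,l);b=finder.spot_point(q,l);z={"reacher_mouth":22,"reacher_tip":22}[l]
    if a:print(l,"scene",at_z(p,a[0]["point"],z)[:2].round(1),round(a[0]["conf"],2))
    if b:print(l,"top",at_z(q,b[0]["point"],z)[:2].round(1),round(b[0]["conf"],2))
E
python3 look.py l1
```

```text
Traceback (most recent call last):
  File "look.py", line 5, in <module>
    print(s["time_s"],s["ee_pos"].round(1),"heading",az.round(2),"w",s["gripper_width"].round(2),s["force"].round(1))
                                                                     ^^^^^^^^^^^^^^^^^^^^^^^^
AttributeError: 'float' object has no attribute 'round'
```

```bash
sed -i 's/s\["gripper_width"\].round(2)/round(s["gripper_width"],2)/' look.py; python3 look.py l1
```

```text
7.8833 [ 496.5 -271.2   25.3] heading 80.69 w 64.13 [ 2.4 -0.2  1.2]
reacher_mouth top [519.5 -76.1] 0.61
reacher_tip top [526.  -53.9] 0.79
```

View pics/l1_t.png

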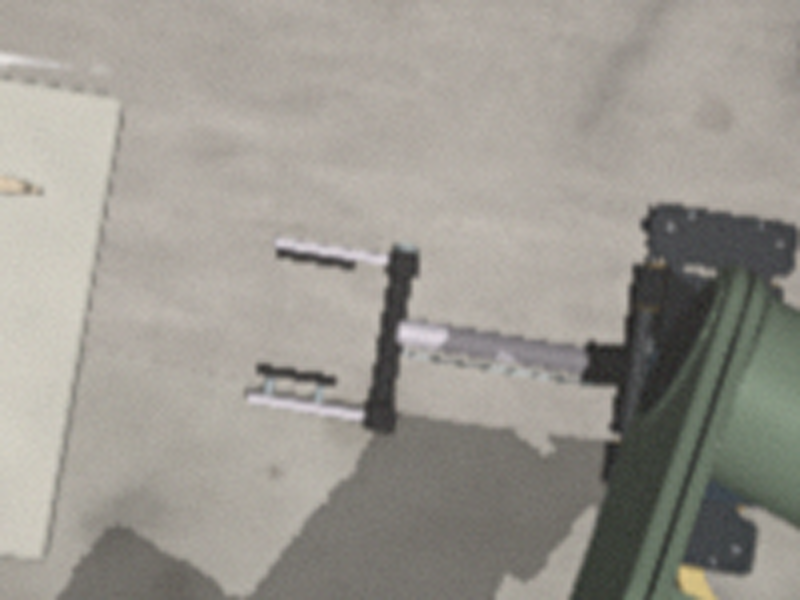

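View pics/l1_s.png

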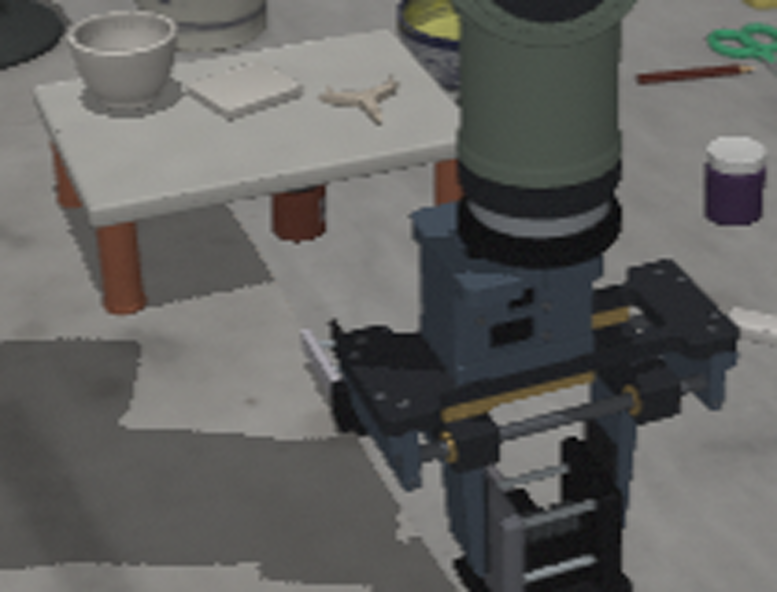

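```bash
python3 - <<'E'
import io,contextlib
with contextlib.redirect_stdout(io.StringIO()):
    from fit import *
Z=lambda x,y,z:at_z(q,(240+(x+.5)/4-.5,210+(y+.5)/4-.5),z)[:2]
v=np.array([496.5,-271.2,np.radians(80.69)])
for n,x,y,z in(("fixtip",277,259,33),("fixend",355,268,33),("drvtip",258,367,33),("drvend",335,377,33),("xfix",405,247,30),("xdrv",380,430,30),("shaft",400,331,22),("shaftB",585,360,22),("xfront fix",388,260,30),("xfront drv",368,415,30)):
    X=Z(x,y,z);print(n,X.round(1),loc(v,X).round(1))
print("pot local now",loc(v,P), "P",P)
print("shelf",V, "front L/R corners local", loc(v,tf(V,(-90,125,0))),loc(v,tf(V,(-90,-125,0))))
E
```

```text
fixtip [561.7 -58.5] [220.4 -30. ]
fixend [ 556.7 -101.6] [177.1 -32. ]
drvtip [502.6 -48.1] [221.2  30.1]
drvend [497.  -90.4] [178.5  28.7]
xfix [ 568.2 -129.5] [151.4 -47.9]
xdrv [ 467.9 -115.2] [149.3  53.5]
shaft [ 521.7 -126.9] [146.4  -1.5]
shaftB [ 505.5 -229.8] [42.3 -2.2]
xfront fix [ 561.1 -120. ] [159.6 -39.3]
xfront drv [ 476.1 -108.6] [157.1  46.5]
pot local now [387.49743876   3.83980891] P [555.3985789  111.81431642]
shelf [540.18526527 131.85175543   1.40993278] front L/R corners local [314.60657735 146.94774266] [ 315.01323004 -103.0519266 ]
```

>>> {"name": "play_rows", "arguments": {
  "motion": [
    [0.0005,0.003,0,0,0.69],
    [0.0016,0.01,0,0,0.69],
    [0.0033,0.02,0,0,0.69],
    [0.0051,0.031,0,0,0.69],
    [0.0069,0.042,0,0,0.69],
    [0.0085,0.052,0,0,0.69],
    [0.0098,0.06,0,0,0.69],
    [0.0102,0.062,0,0,0.69]
  ]
}}

```text
time_s: 8.95
ee_pos: [506.5, -207.2, 24.9]
ee_rot: [-127.7, 90.0, 133.1]
force: [-0.5, -2.5, 2.0]
gripper_width: 64.2
```

>>> {"name": "play_rows", "arguments": {
  "motion": [
    [0.0007,0.004,0,0,0.69],
    [0.0018,0.011,0,0,0.69],
    [0.0033,0.02,0,0,0.69],
    [0.0049,0.03,0,0,0.69],
    [0.0066,0.04,0,0,0.69],
    [0.0079,0.048,0,0,0.69],
    [0.009,0.055,0,0,0.69],
    [0.0092,0.056,0,0,0.69]
  ]
}}

```text
time_s: 9.62
ee_pos: [515.7, -151.5, 24.8]
ee_rot: [-134.6, 90.0, 126.2]
force: [-1.1, -1.3, 2.4]
gripper_width: 64.0
```

```bash
python3 look.py l2
```

```text
9.6167 [ 515.7 -151.5   24.8] heading 80.84 w 64.02 [-1.1 -1.3  2.4]
reacher_mouth scene [527.6  96.3] 0.31
reacher_mouth top [542.5  41.9] 0.67
```

View pics/l2_s.png

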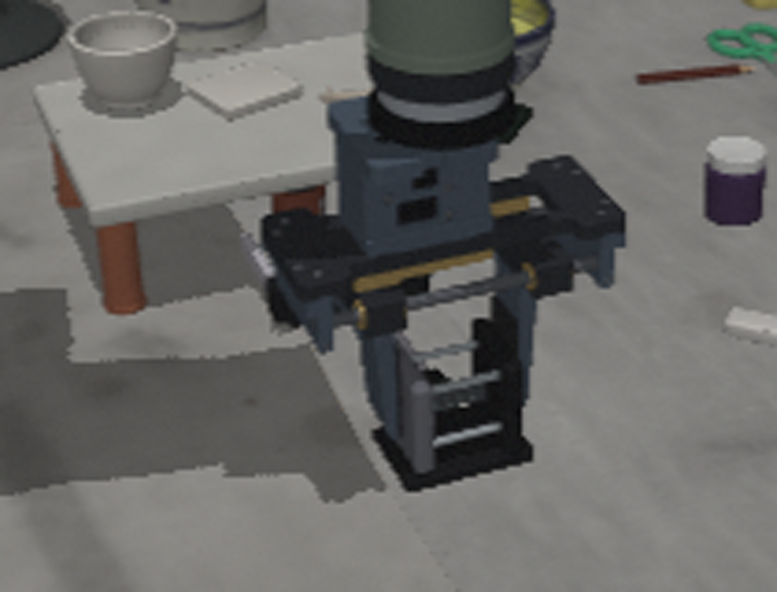

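View pics/l2_t.png

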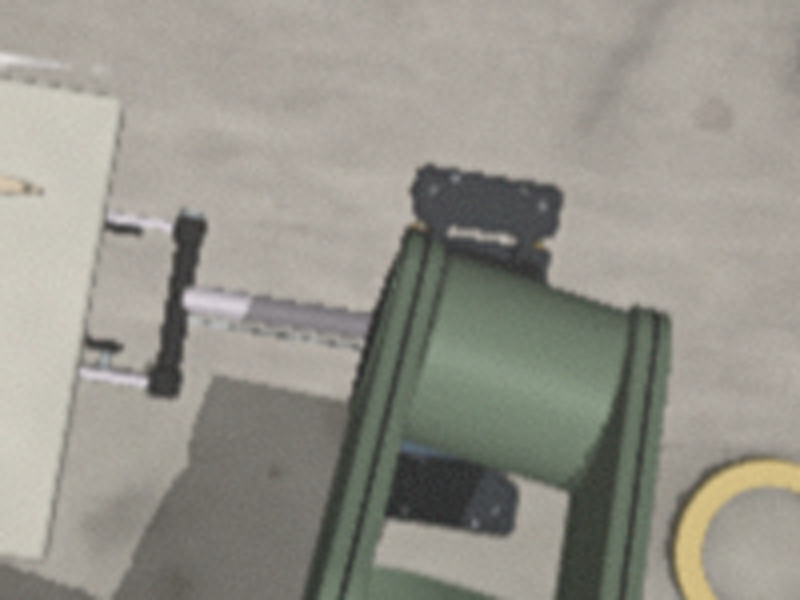

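```bash
python3 - <<'E'
import io,contextlib
with contextlib.redirect_stdout(io.StringIO()):
    from fit import *
Z=lambda x,y,z:at_z(q,(240+(x+.5)/4-.5,210+(y+.5)/4-.5),z)[:2]
v=np.array([515.7,-151.5,np.radians(80.8)])
for n,x,y,z in(("fixend",143,235,33),("drvend",122,343,33),("xfix",190,213,30),("xdrv",165,395,30),("shaft",185,299,22),("shaftB",365,330,22),("xfront fix",173,225,30),("xfront drv",150,380,30)):
    X=Z(x,y,z);print(n,X.round(1),loc(v,X).round(1))
print("pot local now",loc(v,P), loc(v,P+np.array([.7,-2.5])))
# scene view check of handle: foot near corners
U2=lambda x,y:(160+(x+.5)/3.7-.5,180+(y+.5)/3.7-.5)
for n,x,y,z in(("foot near fix",408,488,0),("foot right",532,460,0),("trig near bottom-out",422,470,12),("fix near top in",517,348,67)):
    X=at_z(p,U2(x,y),z)[:2];print(n,X.round(1),loc(v,X).round(1))
E
```

```text
fixend [575.   15.5] [174.3 -31.9]
drvend [515.8  26.7] [175.9  28.4]
xfix [587.2 -10.3] [150.8 -48. ]
xdrv [487.3   3.1] [148.1  52.8]
shaft [539.6  -7.4] [146.1  -0.6]
shaftB [ 522.3 -107.5] [44.5  0.5]
xfront fix [580.6  -0.9] [159. -40.]
xfront drv [495.5  11.4] [157.6  46. ]
pot local now [266.27416679   2.91109874] [263.91824296   1.82040038]
foot near fix [ 478.3 -170.8] [-25.1  33.9]
foot right [ 547.9 -186.1] [-29.  -37.3]
trig near bottom-out [ 484.9 -175. ] [-28.1  26.7]
fix near top in [ 546.6 -172.7] [-16.  -33.9]
```

>>> {"name": "play_rows", "arguments": {
  "motion": [
    [0.0016,0.002,0,0,0.69],
    [0.0024,0.006,0,0,0.69],
    [0.0031,0.01,0,0,0.69],
    [0.0039,0.015,0,0,0.69],
    [0.0047,0.02,0,0,0.69],
    [0.0055,0.025,0,0,0.69],
    [0.006,0.028,0,0,0.69],
    [0.0063,0.03,0,0,0.69]
  ]
}}

```text
time_s: 10.68
ee_pos: [522.1, -122.4, 24.9]
ee_rot: [-126.0, 90.0, 134.8]
force: [-0.2, -0.5, -0.7]
gripper_width: 64.0
```

>>> {"name": "play_rows", "arguments": {
  "motion": [
    [0.0004,0.002,0,0,0.69],
    [0.001,0.006,0,0,0.69],
    [0.0018,0.011,0,0,0.69],
    [0.0026,0.016,0,0,0.69],
    [0.0034,0.021,0,0,0.69],
    [0.0042,0.026,0,0,0.69],
    [0.0047,0.029,0,0,0.69],
    [0.0049,0.03,0,0,0.69]
  ]
}}

```text
time_s: 11.35
ee_pos: [527.0, -92.4, 24.9]
ee_rot: [-134.2, 90.0, 126.6]
force: [0.0, -0.2, -1.1]
gripper_width: 63.6
```

```bash
python3 look.py l3
```

```text
11.35 [527.  -92.4  24.9] heading 80.81 w 63.61 [ 0.  -0.2 -1.1]
reacher_mouth scene [553.3 -59.2] 0.28
```

View pics/l3_s.png

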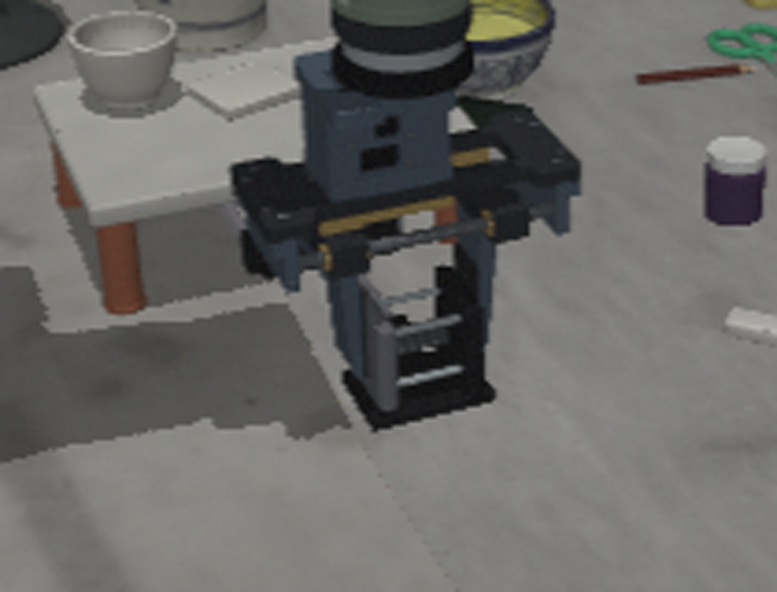

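View pics/l3_t.png

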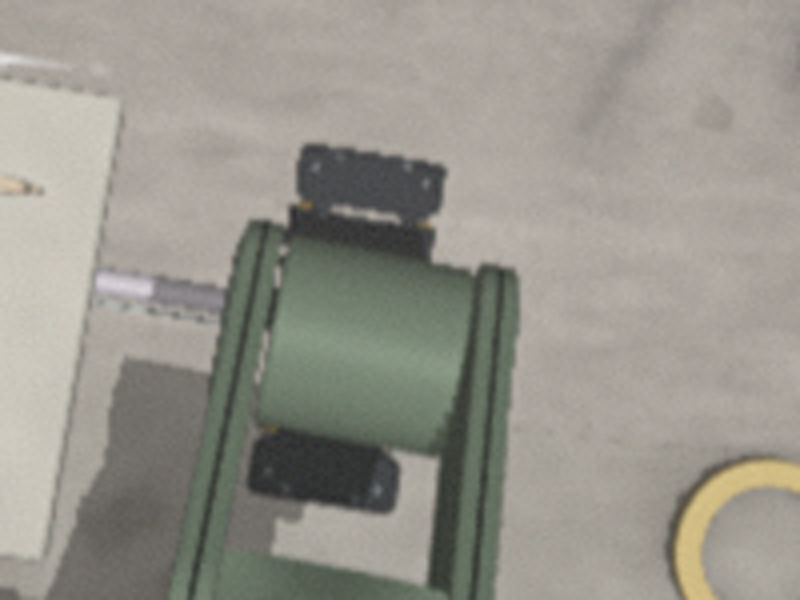

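>>> {"name": "play_rows", "arguments": {
  "motion": [
    [0,0,0,0,0.66],
    [0,0,0,0,0.63],
    [0,0,0,0,0.6],
    [0,0,0,0,0.57],
    [0,0,0,0,0.54],
    [0,0,0,0,0.54],
    [0,0,0,0,0.54],
    [0,0,0,0,0.54]
  ],
  "squeeze": 6
}}

```text
time_s: 12.32
ee_pos: [527.0, -93.1, 25.0]
ee_rot: [71.0, 90.0, -28.2]
force: [-0.3, 0.6, -1.0]
gripper_width: 51.8
```

>>> {"name": "play_rows", "arguments": {
  "motion": [
    [0,0,0,0,0.53],
    [0,0,0,0,0.52],
    [0,0,0,0,0.51],
    [0,0,0,0,0.5],
    [0,0,0,0,0.5],
    [0,0,0,0,0.5],
    [0,0,0,0,0.5],
    [0,0,0,0,0.5]
  ],
  "squeeze": 6.5
}}

```text
time_s: 12.98
ee_pos: [526.9, -93.0, 25.0]
ee_rot: [-100.4, 90.0, 160.3]
force: [-0.1, -0.2, -1.7]
gripper_width: 49.3
```

>>> {"name": "play_rows", "arguments": {
  "motion": [
    [0,0,0,0,0.5],
    [0,0,0,0,0.49],
    [0,0,0,0,0.48],
    [0,0,0,0,0.47],
    [0,0,0,0,0.46],
    [0,0,0,0,0.46],
    [0,0,0,0,0.46],
    [0,0,0,0,0.46]
  ],
  "squeeze": 7
}}

```text
time_s: 13.65
ee_pos: [526.8, -93.0, 24.9]
ee_rot: [-93.1, 90.0, 167.7]
force: [-1.1, 0.4, -0.6]
gripper_width: 48.2
```

>>> {"name": "play_rows", "arguments": {
  "motion": [
    [0,0,0,0,0.46],
    [0,0,0,0,0.46],
    [0,0,0,0,0.46],
    [0,0,0,0,0.46],
    [0,0,0,0,0.46],
    [0,0,0,0,0.46],
    [0,0,0,0,0.46],
    [0,0,0,0,0.46]
  ]
}}

```text
time_s: 14.32
ee_pos: [526.9, -93.0, 24.9]
ee_rot: [-105.1, 90.0, 155.7]
force: [-1.6, 0.2, -0.7]
gripper_width: 48.0
```

>>> {"name": "play_rows", "arguments": {
  "motion": [
    [0,0,0,0,0.46],
    [0,0,0,0,0.46],
    [0,0,0,0,0.46],
    [0,0,0,0,0.46],
    [0,0,0,0,0.46],
    [0,0,0,0,0.46],
    [0,0,0,0,0.46],
    [0,0,0,0,0.46]
  ],
  "squeeze": 7.5
}}

```text
time_s: 14.98
ee_pos: [526.9, -93.1, 25.0]
ee_rot: [-49.6, 90.0, -148.8]
force: [-1.0, 0.1, -1.3]
gripper_width: 46.6
```

>>> {"name": "play_rows", "arguments": {
  "motion": [
    [0,0,0,0,0.45],
    [0,0,0,0,0.45],
    [0,0,0,0,0.45],
    [0,0,0,0,0.45],
    [0,0,0,0,0.45],
    [0,0,0,0,0.45],
    [0,0,0,0,0.45],
    [0,0,0,0,0.45]
  ],
  "squeeze": 8
}}

```text
time_s: 15.65
ee_pos: [527.0, -93.1, 25.0]
ee_rot: [69.3, 90.0, -29.9]
force: [-1.5, 0.8, -2.0]
gripper_width: 42.9
```

>>> {"name": "play_rows", "arguments": {
  "motion": [
    [0,0,0,0,0.44],
    [0,0,0,0,0.44],
    [0,0,0,0,0.44],
    [0,0,0,0,0.44],
    [0,0,0,0,0.44],
    [0,0,0,0,0.44],
    [0,0,0,0,0.44],
    [0,0,0,0,0.44]
  ],
  "squeeze": 8
}}

```text
time_s: 16.32
ee_pos: [527.0, -93.1, 25.0]
ee_rot: [77.8, 90.0, -21.4]
force: [-1.4, 0.5, -1.7]
gripper_width: 42.8
```

>>> {"name": "play_rows", "arguments": {
  "motion": [
    [0,0,0,0,0.44],
    [0,0,0,0,0.44],
    [0,0,0,0,0.44],
    [0,0,0,0,0.44],
    [0,0,0,0,0.44],
    [0,0,0,0,0.44],
    [0,0,0,0,0.44],
    [0,0,0,0,0.44]
  ],
  "squeeze": 8.5
}}

```text
time_s: 16.98
ee_pos: [526.9, -93.0, 25.0]
ee_rot: [97.6, 90.0, -1.7]
force: [-1.1, 1.0, -2.7]
gripper_width: 40.2
```

>>> {"name": "play_rows", "arguments": {
  "motion": [
    [0,0,0,0,0.43],
    [0,0,0,0,0.43],
    [0,0,0,0,0.43],
    [0,0,0,0,0.43],
    [0,0,0,0,0.43],
    [0,0,0,0,0.43],
    [0,0,0,0,0.43],
    [0,0,0,0,0.43]
  ],
  "squeeze": 8.5
}}

```text
time_s: 17.65
ee_pos: [527.0, -93.1, 25.0]
ee_rot: [85.7, 90.0, -13.5]
force: [-1.6, 0.7, -1.4]
gripper_width: 39.9
```

```bash
python3 look.py l4; python3 - <<'E'
import cv2
im=cv2.imread("pics/l4_s.png");cv2.imwrite("pics/l4_c.png",cv2.resize(im[130:330,180:420],None,fx=2.8,fy=2.8))
E
```

```text
17.65 [527.  -93.1  25. ] heading 80.78 w 39.94 [-1.6  0.7 -1.4]
reacher_mouth scene [538.9  97.1] 0.73
```

View pics/l4_s.png

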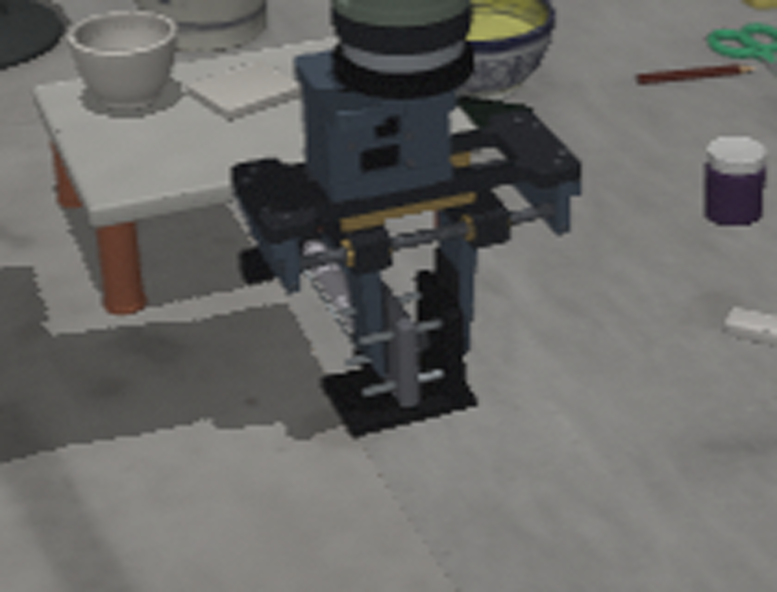

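>>> {"name": "play_rows", "arguments": {
  "motion": [
    [0,0,0,0,0.42],
    [0,0,0,0,0.42],
    [0,0,0,0,0.42],
    [0,0,0,0,0.42],
    [0,0,0,0,0.42],
    [0,0,0,0,0.42],
    [0,0,0,0,0.42],
    [0,0,0,0,0.42]
  ],
  "squeeze": 9
}}

```text
time_s: 18.62
ee_pos: [527.0, -93.1, 25.0]
ee_rot: [93.3, 90.0, -5.9]
force: [-1.4, 0.9, -1.4]
gripper_width: 39.4
```

>>> {"name": "play_rows", "arguments": {
  "motion": [
    [0,0,0,0,0.42],
    [0,0,0,0,0.42],
    [0,0,0,0,0.42],
    [0,0,0,0,0.42],
    [0,0,0,0,0.42],
    [0,0,0,0,0.42],
    [0,0,0,0,0.42],
    [0,0,0,0,0.42]
  ],
  "squeeze": 9
}}

```text
time_s: 19.28
ee_pos: [527.0, -93.1, 25.0]
ee_rot: [93.4, 90.0, -5.8]
force: [-1.8, 1.2, -1.5]
gripper_width: 39.3
```

>>> {"name": "play_rows", "arguments": {
  "motion": [
    [0,0,0,0,0.42],
    [0,0,0,0,0.42],
    [0,0,0,0,0.42],
    [0,0,0,0,0.42],
    [0,0,0,0,0.42],
    [0,0,0,0,0.42],
    [0,0,0,0,0.42],
    [0,0,0,0,0.42]
  ],
  "squeeze": 9.5
}}

```text
time_s: 19.95
ee_pos: [527.0, -93.1, 25.0]
ee_rot: [80.9, 90.0, -18.3]
force: [-0.9, 0.1, -1.4]
gripper_width: 38.7
```

>>> {"name": "play_rows", "arguments": {
  "motion": [
    [0,0,0,0,0.42],
    [0,0,0,0,0.42],
    [0,0,0,0,0.42],
    [0,0,0,0,0.42],
    [0,0,0,0,0.42],
    [0,0,0,0,0.42],
    [0,0,0,0,0.42],
    [0,0,0,0,0.42]
  ],
  "squeeze": 10
}}

```text
time_s: 20.62
ee_pos: [527.0, -93.1, 25.0]
ee_rot: [92.3, 90.0, -7.0]
force: [-1.9, 1.0, -0.7]
gripper_width: 38.6
```

>>> {"name": "play_rows", "arguments": {
  "motion": [
    [-0.0002,-0.001,0,0,0.42],
    [-0.0005,-0.003,0,0,0.42],
    [-0.001,-0.006,0,0,0.42],
    [-0.0016,-0.01,0,0,0.42],
    [-0.0023,-0.014,0,0,0.42],
    [-0.0029,-0.018,0,0,0.42],
    [-0.0036,-0.022,0,0,0.42],
    [-0.0042,-0.026,0,0,0.42]
  ]
}}

```text
time_s: 21.28
ee_pos: [522.7, -119.6, 25.0]
ee_rot: [114.5, 90.0, 15.2]
force: [0.8, 1.2, -2.5]
gripper_width: 39.1
```

>>> {"name": "play_rows", "arguments": {
  "motion": [
    [-0.0006,-0.004,0,0,0.42],
    [-0.0013,-0.008,0,0,0.42],
    [-0.002,-0.012,0,0,0.42],
    [-0.0026,-0.016,0,0,0.42],
    [-0.0032,-0.02,0,0,0.42],
    [-0.0039,-0.024,0,0,0.42],
    [-0.0046,-0.028,0,0,0.42],
    [-0.0052,-0.032,0,0,0.42]
  ]
}}

```text
time_s: 21.95
ee_pos: [517.5, -151.4, 25.0]
ee_rot: [108.3, 90.0, 9.1]
force: [0.0, 1.2, -2.1]
gripper_width: 38.7
```

```bash
python3 look.py l5
```

```text
21.95 [ 517.5 -151.4   25. ] heading 80.78 w 38.65 [ 0.   1.2 -2.1]
reacher_mouth scene [536.7  45.1] 0.78
reacher_mouth top [532.8  49.1] 0.86
reacher_tip scene [798.3 -57.1] 0.59
reacher_tip top [542.3  61. ] 0.92
```

View pics/l5_s.png

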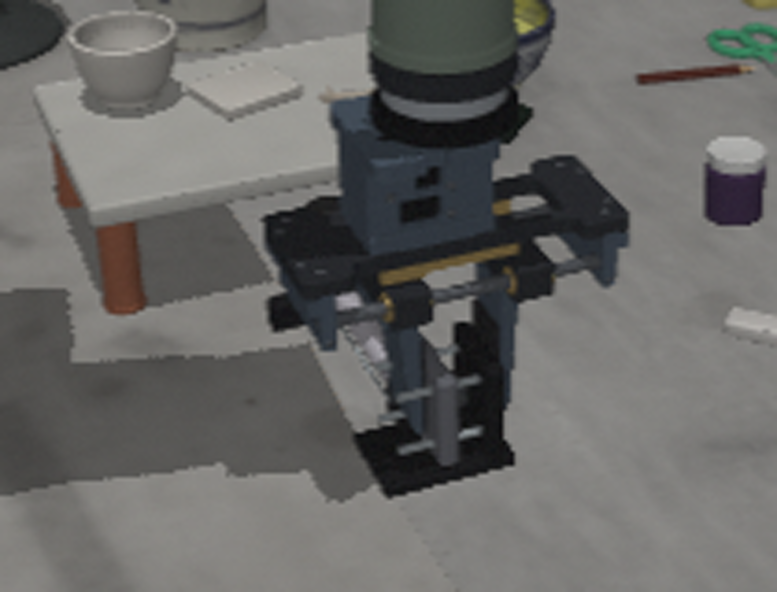

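View pics/l5_t.png

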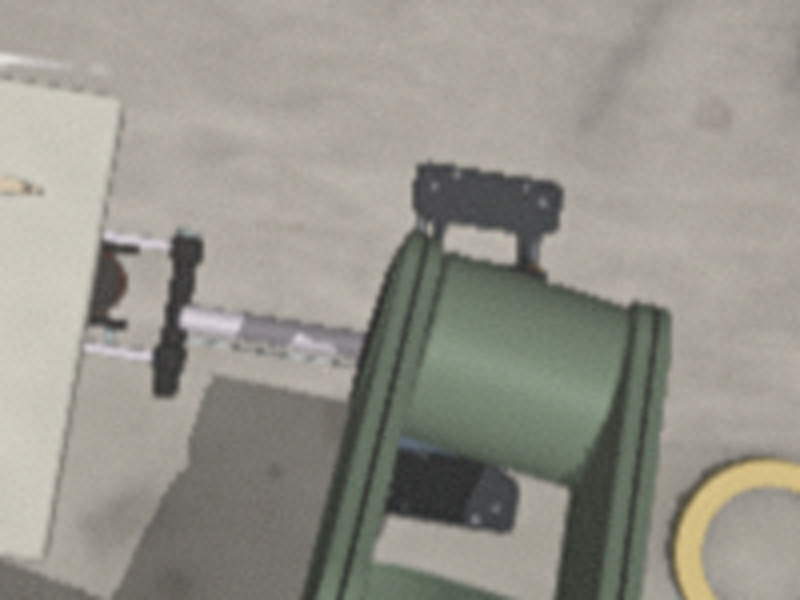

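>>> {"name": "play_rows", "arguments": {
  "motion": [
    [-0.0007,-0.004,0,0,0.42],
    [-0.0014,-0.009,0,0,0.42],
    [-0.0023,-0.014,0,0,0.42],
    [-0.0031,-0.019,0,0,0.42],
    [-0.0039,-0.024,0,0,0.42],
    [-0.0047,-0.029,0,0,0.42],
    [-0.0055,-0.034,0,0,0.42],
    [-0.0063,-0.039,0,0,0.42]
  ]
}}

```text
time_s: 22.92
ee_pos: [511.1, -190.6, 25.0]
ee_rot: [153.9, 90.0, 54.7]
force: [-0.0, 1.3, -1.6]
gripper_width: 38.8
```

>>> {"name": "play_rows", "arguments": {
  "motion": [
    [-0.0008,-0.005,0,0,0.42],
    [-0.0016,-0.01,0,0,0.42],
    [-0.0024,-0.015,0,0,0.42],
    [-0.0032,-0.02,0,0,0.42],
    [-0.004,-0.025,0,0,0.42],
    [-0.0048,-0.03,0,0,0.42],
    [-0.0057,-0.035,0,0,0.42],
    [-0.0065,-0.04,0,0,0.42]
  ]
}}

```text
time_s: 23.58
ee_pos: [504.6, -230.5, 25.0]
ee_rot: [149.8, 90.0, 50.6]
force: [0.6, 1.2, -1.1]
gripper_width: 38.9
```

>>> {"name": "play_rows", "arguments": {
  "motion": [
    [-0.0008,-0.005,0,0,0.42],
    [-0.0016,-0.01,0,0,0.42],
    [-0.0024,-0.015,0,0,0.42],
    [-0.0032,-0.02,0,0,0.42],
    [-0.004,-0.025,0,0,0.42],
    [-0.0048,-0.03,0,0,0.42],
    [-0.0055,-0.034,0,0,0.42],
    [-0.0061,-0.038,0,0,0.42]
  ]
}}

```text
time_s: 24.25
ee_pos: [498.5, -268.5, 25.0]
ee_rot: [155.3, 90.0, 56.0]
force: [-0.5, 2.5, -1.5]
gripper_width: 39.0
```

>>> {"name": "play_rows", "arguments": {
  "motion": [
    [-0.0004,-0.003,0,0,0.42],
    [-0.0008,-0.005,0,0,0.42],
    [-0.001,-0.006,0,0,0.42],
    [-0.001,-0.006,0,0,0.42],
    [-0.001,-0.006,0,0,0.42],
    [-0.001,-0.006,0,0,0.42],
    [-0.001,-0.006,0,0,0.42],
    [-0.001,-0.006,0,0,0.42]
  ]
}}

```text
time_s: 24.92
ee_pos: [497.8, -274.2, 25.1]
ee_rot: [41.8, 90.0, -57.4]
force: [0.3, -1.0, -0.1]
gripper_width: 38.9
```

```bash
python3 look.py l6
```

```text
24.9167 [ 497.8 -274.2   25.1] heading 80.8 w 38.92 [ 0.3 -1.  -0.1]
reacher_mouth scene [517.7 -74.9] 0.94
reacher_mouth top [513.1 -73.9] 0.65
reacher_tip scene [528.5 -39. ] 0.88
reacher_tip top [522.9 -54.4] 0.83
```

View pics/l6_s.png

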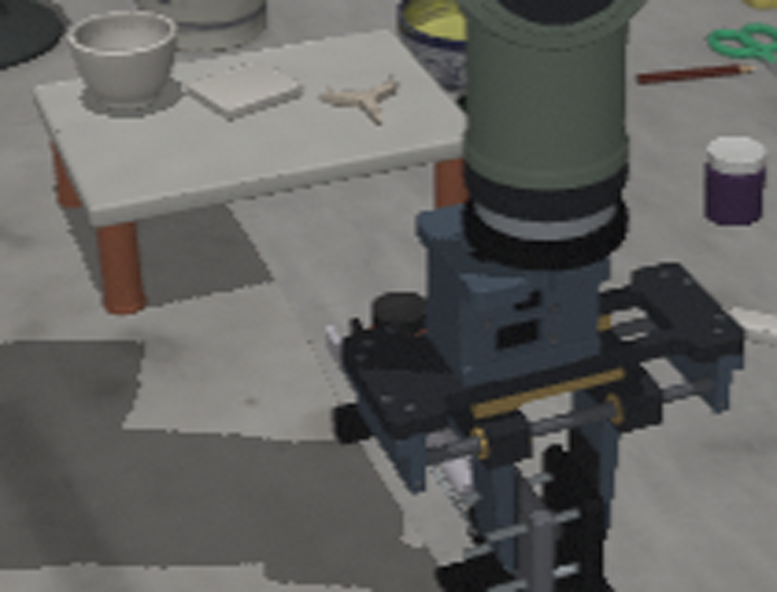

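View pics/l6_t.png

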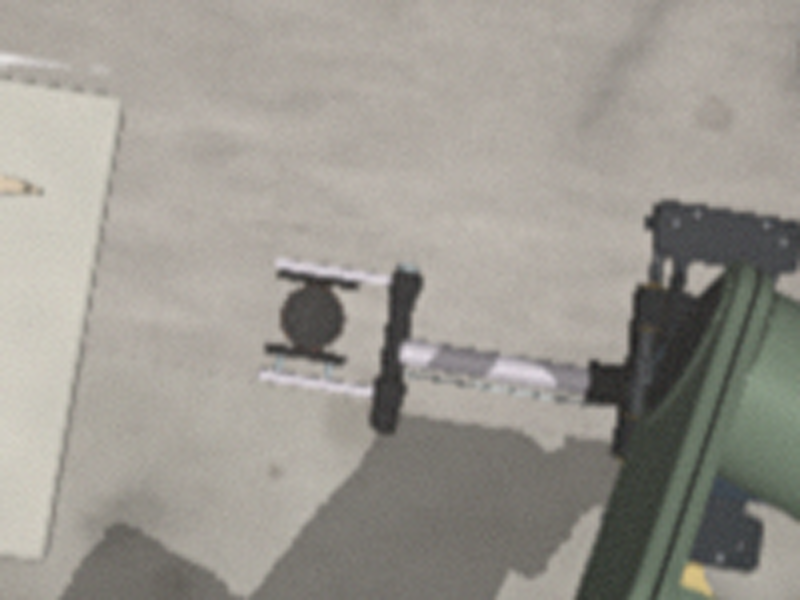

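>>> {"name": "play_rows", "arguments": {
  "motion": [
    [0,0,0,0,0.44],
    [0,0,0,0,0.46],
    [0,0,0,0,0.48],
    [0,0,0,0,0.5],
    [0,0,0,0,0.52],
    [0,0,0,0,0.54],
    [0,0,0,0,0.56],
    [0,0,0,0,0.58]
  ]
}}

```text
time_s: 25.88
ee_pos: [497.7, -274.1, 25.0]
ee_rot: [83.3, 90.0, -16.0]
force: [-0.4, -0.2, -1.4]
gripper_width: 52.4
```

>>> {"name": "play_rows", "arguments": {
  "motion": [
    [0,0,0,0,0.6],
    [0,0,0,0,0.62],
    [0,0,0,0,0.65],
    [0,0,0,0,0.68],
    [0,0,0,0,0.72],
    [0,0,0,0,0.76],
    [0,0,0,0,0.8],
    [0,0,0,0,0.83]
  ]
}}

```text
time_s: 26.55
ee_pos: [497.9, -274.2, 25.2]
ee_rot: [77.2, 90.0, -22.0]
force: [-0.2, 0.5, -0.6]
gripper_width: 75.0
```

>>> {"name": "play_rows", "arguments": {
  "motion": [
    [0,0,0,0,0.84],
    [0,0,0,0,0.84],
    [0,0,0,0,0.84],
    [0,0,0.004,0,0.84],
    [0,0,0.012,0,0.84],
    [0,0,0.022,0,0.84],
    [0,0,0.034,0,0.84],
    [0,0,0.048,0,0.84]
  ]
}}

```text
time_s: 27.22
ee_pos: [497.7, -274.1, 74.2]
ee_rot: [72.2, 90.0, -27.1]
force: [-0.7, -0.6, 0.1]
gripper_width: 76.7
```

>>> {"name": "play_rows", "arguments": {
  "motion": [
    [0,0,0.015,0,0.84],
    [0,0,0.035,0,0.84],
    [0,0,0.055,0,0.84],
    [0,0,0.075,0,0.84],
    [0,0,0.1,0,0.84],
    [0,-0.01,0.125,0,0.84],
    [0,-0.03,0.15,0,0.84],
    [0,-0.055,0.17,0,0.84]
  ]
}}

```text
time_s: 27.88
ee_pos: [498.0, -328.7, 246.9]
ee_rot: [73.0, 89.8, -26.1]
force: [0.5, -0.1, -0.6]
gripper_width: 76.4
```

```bash
python3 look.py l7
```

```text
27.8833 [ 498.  -328.7  246.9] heading 80.89 w 76.39 [ 0.5 -0.1 -0.6]
reacher_mouth scene [535.6 -70.2] 0.87
reacher_mouth top [525.1 -75. ] 0.64
reacher_tip scene [536.3 -50.7] 0.89
reacher_tip top [534.  -51.7] 0.62
```

View pics/l7_s.png

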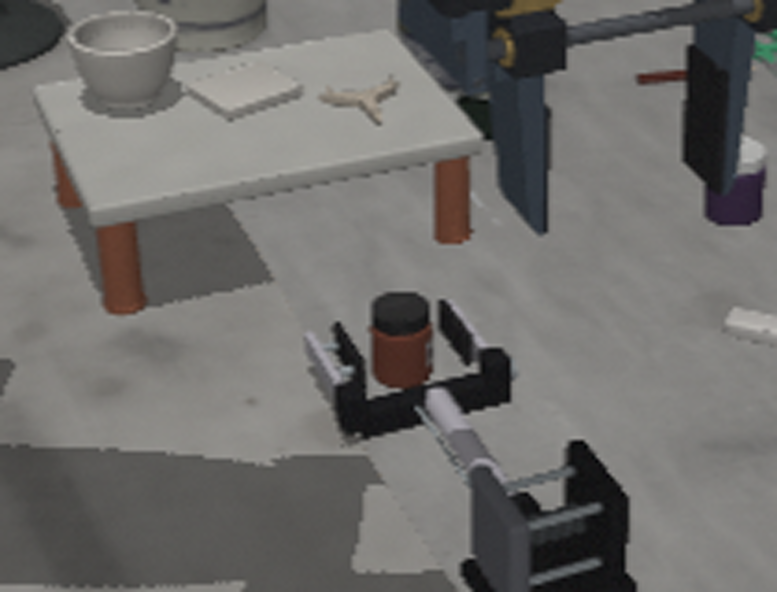

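View pics/l7_t.png

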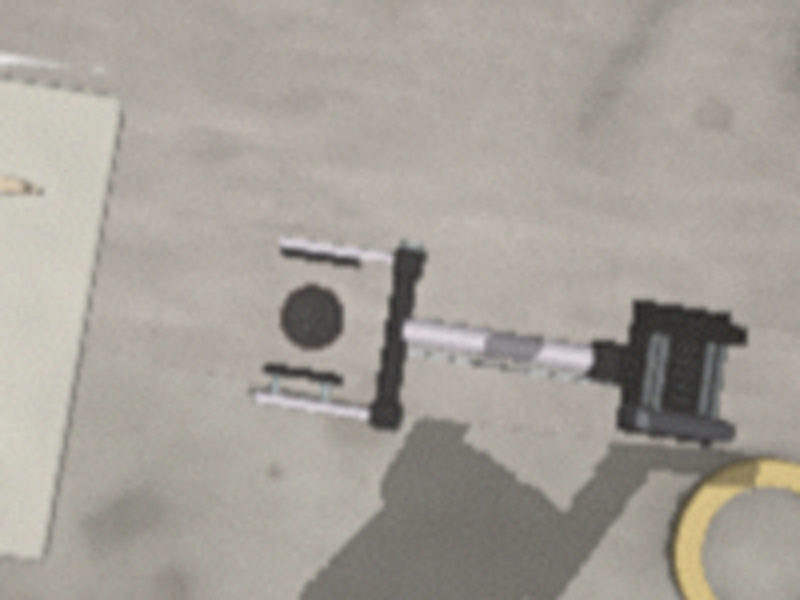

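>>> {"name": "play_rows", "arguments": {
  "motion": [
    [0,0,0,0,0.84],
    [0,0,0,0,0.84],
    [0,0,0,0,0.84],
    [0,0,0,0,0.84],
    [0,0,0,0,0.84],
    [0,0,0,0,0.84],
    [0,0,0,0,0.84],
    [0,0,0,0,0.84]
  ]
}}

```text
time_s: 28.85
ee_pos: [497.6, -329.1, 243.0]
ee_rot: [91.1, 90.0, -8.1]
force: [0.4, 0.1, -0.1]
gripper_width: 76.4
```

```bash
python3 - <<'E'
from h import *
p=grab_frame("scene");q=grab_frame("top")
print("pot axis (top)",at_z(q,(240+312/4,210+317/4),46),"jaw tip",at_z(q,(240+255/4,210+395/4),30))
for n,c in(("scene",p),("top",q)):
    for l in("other_pot","kiln_shelf","pot"):
        r=finder.spot_point(c,l);print(n,l,r[0]["point"] if r else None)
o=cv2.imread("pics/top0.png");d=cv2.absdiff(o,q["img"]).max(2)
print("other pot diff",d[145:180,282:315].max(),"shelf diff",d[218:352,165:272].max())
print(sensors.state()["time_s"],sensors.state()["force"])
E
```

```text
pot axis (top) [529.427898   -78.43654288  46.        ] jaw tip [486.31142713 -47.237479    30.        ]
scene other_pot [359.3, 235.5]
scene kiln_shelf [229.9, 240.5]
scene pot [268.0, 281.6]
top other_pot [297.2, 169.7]
top kiln_shelf [224.4, 284.9]
top pot [314.9, 287.6]
other pot diff 22 shelf diff 24
29.25 [ 0.13843935  0.68899649 -0.41365873]
```

```bash
python3 -c "
from workcell import job_done;print(job_done())"
```

```text
the job is handed in; nothing more can be done
None
```

The pot is out from under the shelf, standing upright, and I handed the job in at about 29 s. I took the reacher by its handle with 3 N, turned it about 26° and slid it in straight, with the open jaws either side of the pot. I raised the squeeze in steps until the opening stopped following the force, at about 24 mm of trigger travel. I held at 10 N at the handle, which should put about 2 N on the pot. Then I drew it back about 184 mm, let go slowly and lifted the gripper clear.

**Final checks:**
- **Pot:** it stands free between the reopened jaws, with no crack visible. Its axis is about 115–120 mm in front of the shelf's front edge.
- **Reacher:** it lies flat with the trigger released, its jaw tips about 85–95 mm in front of the shelf.
- **Shelf and other pot:** the before-and-after pictures differ by about noise level only. The measured outside forces stayed under about 4 N throughout.

**Disagreements and gaps:**
- The two fixed cameras differed by about 3 mm along the reach direction, and the reacher's place along its shaft was known only to about 6 mm. I aimed for the middle of the jaw pads to cover both.
- The force needed rose well before both pads gripped, probably because one pad touched first and pushed the pot sideways a few millimetres.
- The force on the pot is worked out from the handle force and trigger travel, not measured.

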